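Take the top spacer from the sprung magazine

ROBOT

A 6-joint arm with a two-finger parallel gripper is mounted at the origin on a cart in front of the work surface, level with it; the furniture and walls round the work are solid. World frame = base frame: x ahead of the robot, y to its left, z up, the work surface at z = 0. Lengths are in m, angles in rad, forces in N, time in s.
With the tool pointing down it reaches from about 0.25 to 0.775 m from the base axis. Payload 4 kg.
Tool frame: the origin (TCP) lies at the very end of the fingers, on their centre line; the grasp point (between the pads) lies 19 mm behind it; x points along the fingers, y is the direction in which the jaws open and shut, and the axes are right-handed (so a half turn about x gives the same grasp; the last joint's range is limited). The gripper opens to 94 mm and grips with 3 to 60 N. Pads are 16 mm wide; open, the fingers measure 119 mm over their backs; the gripper's body (75 mm by 177 mm) begins 78 mm behind the grasp point.
Start: joints at [1.204, 0.087, 1.371, -0, 1.684, -0.103], TCP at [0.143, 0.531, 0.206] pointing down, gripper open.
Joint ranges: [-3.1, 3.1], [-0.76, 2.03], [0.27, 2.55], [-1.08, 4.22], [0.17, 2.65], [-2.57, 2.57]. Speed limits (rad/s): [2.79, 2.79, 3.14, 3.14, 3.14, 3.14].

INTERFACE

Orientations are given as [roll, pitch, yaw] about the fixed x, y, z axes, in that order (R = Rz(yaw) Ry(pitch) Rx(roll)).
In Python, from bench import robot gives the robot as it stands.
- The arm moves only by the tool carry_out, never from a script. Its argument "targets" is a list of rows, each a list of 5 numbers: the closure, from 0 (fully open) to 1 (shut), then the shift along the tool's x, y, z in cm, then the turn about the tool's x in degrees. In form: [[fingers, tx, ty, tz, turn], ...]. A call has 1 to 20 rows; each row shifts and turns the commanded pose from where the row before left it, along the tool's axes as they then stand; what a row does not reach is not made up. A row lasts 1/10 s, in which the tool goes at most 50 mm and 8.59 degrees, less where a joint would pass 70% of its speed; a pose out of reach is approached as far as the arm can. A call is refused whole if a number of a shift passes 5 or a number of a turn 8.59, either way. A call with a gripper value outside its range is refused whole. The fingers move at their own pace and stop on an object; the grip force is fixed at half the most. Time passes only in rows, so rows that do not move let the fingers close. It gives the time, the measured TCP pose, the force and the opening at its end, in the units of the state.
- robot.get_obs(): the state, without advancing time (a new reading comes with each control period).
- robot.snapshot(name): name is "scene" or "top" or "wrist"; returns a dict with "image" (420x560x3 uint8, red, green, blue), "camera_matrix" (3x3 intrinsics, pixels), "distortion" ([k1, k2, p1, p2, k3] as OpenCV has them; the pictures are not rectified), "pose" (4x4, takes a point from camera to world coordinates). Camera axes: x right, y up, looking along -z (the intrinsics and any distortion apply to the point x, -y, -z); pixel columns grow to the right and rows downward; lengths in m; the calibration is good to about 2 mm. A picture is of the moment at which its call begins. There is no depth.
- robot.close_job(): hands the job in, once; it reports no verdict.
The state is a dict: "time": time; "joint_positions": joint angles; "qvel": joint speeds; "joint_torque": joint torques, N m; "tool_pos": TCP position; "ee_rot": TCP orientation; "wrist_force": force on the tool from outside, world axes, zero at the start; "wrist_torque": the same for the moment, N m; "width": finger opening in m.
Only numpy, scipy, OpenCV 4.12 (cv2) and the standard library are available. Lean on these libraries where they do the work, as an engineer would, in place of code of your own. Each camera call takes 0.05 s, during which the arm holds its last target. There are 200 camera calls.

TASK

Take the top spacer ring out of the sprung ring magazine (the plinth with four rods), leaving the two rings below it in the magazine so that its spring lifts the next one up into the top place. Set the ring you took down flat in the empty recess of the wooden set-up board; do not let it drop.

Things in the scene. Friction and masses are not known exactly. Their poses are not given: they have to be found in the camera images.
- ring_top_center (a point): Topmost of three equal rings stacked in the magazine: plain grey steel spacer ring, 54 mm outside diameter, 30 mm tall, 0.3 kg. The point is its centre, 15 mm below its top face; z along its axis. It rests freely on the ring below; the guide rods reach 9 mm above its underside, so its upper 21 mm is free all round. Other loose rings on the table are wider or flatter.
- ring_next_center (a point): Second ring of the stack, directly under the top one: plain grey steel spacer ring, 54 mm outside diameter, 30 mm tall, 0.3 kg. The point is its centre, z along its axis. It starts about 30 mm below the top ring; the spring lifts it to the top ring's place once that is gone.
- magazine: Fixed magazine: grey plinth 96x96x30 mm with four upright steel rods (8 mm thick, tops 127 mm above the table, on a 47 mm square along its x and y) guiding the stack with 2 mm play. Origin: centre of its underside, on the table; z up. A sprung plate carries the rings (gives 10 mm per N, 20 mm at most), so that the uppermost ring's centre always comes to about 133 mm above the origin.
- empty_recess (a point): Middle of the cork floor of the empty recess in the fixed wooden board, 10 mm above the table; x, y are the board's, z up. The board, 92 (x) by 174 (y) by 18 mm, lies flat; two equal round recesses, 74 mm wide and 8 mm deep, lie side by side along its y, 82 mm apart. The other one, at either end, holds a wider flat ring 68 mm across and 15 mm tall.

How it is judged:
By the outcome, as a careful person would: the job done as asked, in the order asked, and still so for the second after the job is handed in, with the robot touching nothing.
It also fails if it takes over 38 s, if anything falls off the work surface, if the arm or the gripper's body presses on something with over 40 N, if the wrist force passes 120 N, or if a joint passes its speed limit or range.

## Working session

There is one attempt and no reset: what is moved stays moved. The work goes in short steps, Python scripts to look and compute and a tool call to move; the robot and the scene stay as the last step left them, time stands still between calls to the robot, and variables do not carry over. Pictures are saved under pics/ and viewed, about 8 in all and at most 12, crops included, and the job is handed in when it is done.

Besides the shell and the picture viewer there is one more tool, called after "Request:" as name(argument=value, ...), one argument or row to a line, values as JSON. carry_out: Moves the arm, as the interface text tells. Its arguments: {"type":"object","properties":{"targets":{"type":"array","items":{"type":"array","items":{"type":"number"}}}},"required":["targets"]}

```bash
mkdir -p pics; ls; cat > h.py <<'E'
import numpy as np, cv2, pickle
from bench import robot
def snap(n,f):
    s=robot.snapshot(n); cv2.imwrite(f'pics/{f}.png',s['image'][:,:,::-1]); pickle.dump(s,open(f'pics/{f}.pkl','wb')); return s
def load(f): return pickle.load(open(f'pics/{f}.pkl','rb'))
def ray(s,uv):
    p=cv2.undistortPoints(np.array([[uv]],float),np.array(s['camera_matrix']),np.array(s['distortion']))[0,0]
    P=np.array(s['pose']); return P[:3,3],P[:3,:3]@np.array([p[0],-p[1],-1])
def onz(s,uv,z):
    o,d=ray(s,uv); return o+d*(z-o[2])/d[2]
def proj(s,X):
    P=np.array(s['pose']); c=(np.atleast_2d(X)-P[:3,3])@P[:3,:3]; c=c*[1,-1,-1]
    return cv2.projectPoints(c,np.zeros(3),np.zeros(3),np.array(s['camera_matrix']),np.array(s['distortion']))[0][:,0]
E
python3 - <<'E'
from h import *
a=snap('scene','s0');b=snap('top','t0')
for s in(a,b): print(np.round(s['pose'],3),s['camera_matrix'],s['distortion'])
o=robot.get_obs();print(o['time'],o['tool_pos'],o['ee_rot'],o['width'],o['wrist_force'])
E
```

```text
pics
[[ 0.49   0.595 -0.637 -0.078]
 [-0.871  0.319 -0.372 -0.376]
 [-0.018  0.737  0.675  0.683]
 [ 0.     0.     0.     1.   ]] [[452.71256802   0.         280.36393276]
 [  0.         452.71256802 209.76621164]
 [  0.           0.           1.        ]] [-0.08018639  0.          0.          0.          0.        ]
[[-0.027  0.998 -0.055  0.407]
 [-1.    -0.026  0.009 -0.05 ]
 [ 0.008  0.055  0.998  0.957]
 [ 0.     0.     0.     1.   ]] [[445.31421748   0.         277.41349233]
 [  0.         445.31421748 207.27718026]
 [  0.           0.           1.        ]] [-0.13082239  0.          0.          0.          0.        ]
0.1 [0.14324093 0.53051928 0.20443749] [-1.66944171  1.56884926 -1.93323414] 0.09390922177282923 [-0.09737448 -0.31916428 -0.62317113]
```

View pics/t0.png

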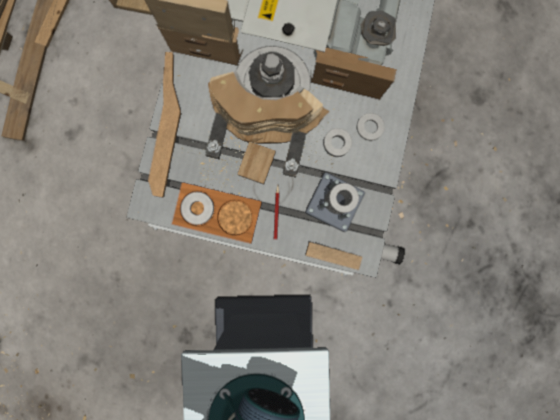

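View pics/s0.png

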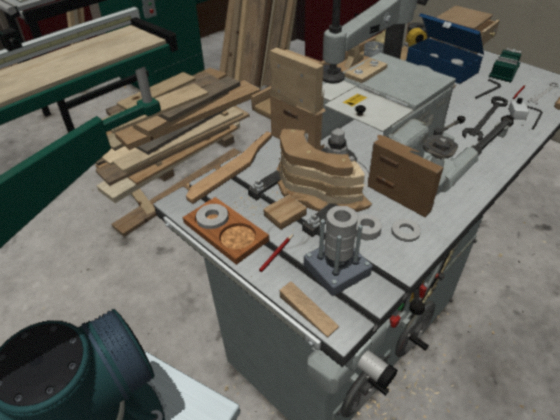

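The top view shows the magazine near (337,201), with its top ring at about (344,197). The board is at (217,213) and its empty recess, the right-hand one, at (235,217). The scene view agrees: ring at (342,215), empty recess at (238,238). I'll enlarge both areas.

```bash
python3 - <<'E'
from h import *
a=cv2.imread('pics/t0.png');b=cv2.imread('pics/s0.png')
f=lambda im,x,y:cv2.resize(im[y:y+75,x:x+100],(400,300),interpolation=cv2.INTER_CUBIC)
cv2.imwrite('pics/c0.png',np.vstack([np.hstack([f(a,168,175),f(a,295,165)]),np.hstack([f(b,175,190),f(b,295,195)])]))
s=load('t0')
print(onz(s,(344,197),.148),onz(s,(235,217),.01))
E
```

```text
[ 0.46674797 -0.17926379  0.148     ] [0.44033334 0.03254106 0.01      ]
```

View pics/c0.png

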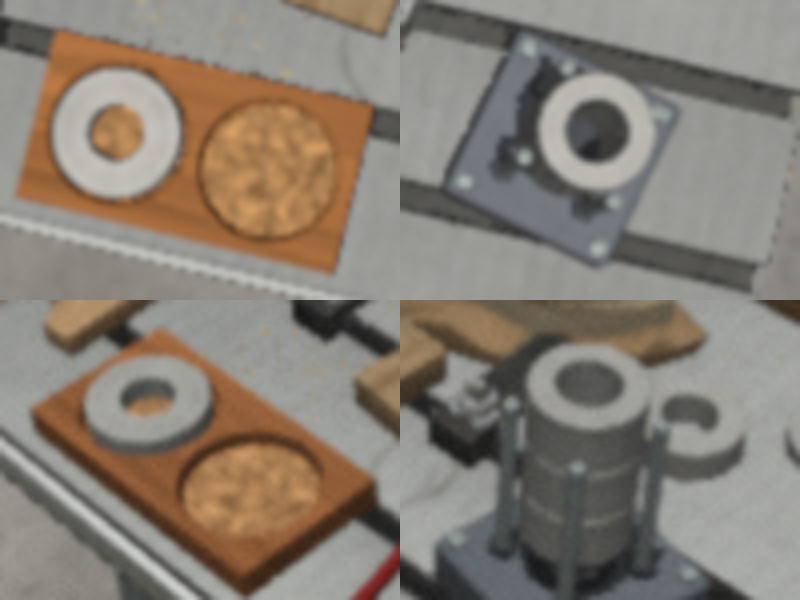

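```bash
python3 - <<'E'
from h import *
from scipy.spatial.transform import Rotation as R
t=load('t0');s=load('s0')
rt=onz(t,(344.2,197.7),.148); print('ring top',rt,'scene',onz(s,(342,216.7),.148))
print('recess',onz(t,(235,217.5),.018), onz(s,(175+252/4,190+(487-300)/4),.014))
def q(c,z):
    P=np.array([onz(t,u,z)[:2] for u in c]); e=np.roll(P,-1,0)-P
    print('ctr',P.mean(0),np.round(np.linalg.norm(e,axis=1),3),np.round(np.degrees(np.arctan2(e[:,1],e[:,0])),1))
q([(326.25,173),(365,191.25),(345,232),(306.75,212)],.03)
q([(181.75,182.5),(261.25,201.25),(251,243.25),(172.5,223.75)],.018)
o=robot.get_obs();M=R.from_euler('xyz',o['ee_rot']).as_matrix();print(np.round(M,3))
E
```

```text
ring top [ 0.46545544 -0.17958629  0.148     ] scene [ 0.46093528 -0.18321006  0.148     ]
recess [0.43899327 0.03186885 0.018     ] [0.43961278 0.02913862 0.014     ]
ctr [ 0.46547451 -0.18058588] [0.09  0.096 0.09  0.092] [-116.7  151.7   60.9  -28.3]
ctr [0.45032361 0.07101961] [0.174 0.091 0.172 0.09 ] [-104.8  164.9   74.7  -13.6]
[[-0.001  0.261  0.965]
 [-0.002  0.965 -0.261]
 [-1.    -0.002 -0.   ]]
```

Request:
carry_out(
  targets=[
    [0, -1, -3, 2.5, 0],
    [0, -1, -3, 2.5, 0],
    [0, -1, -3, 2.5, 0],
    [0, -1, -3, 2.5, 0],
    [0, -1, -3, 2.5, 0],
    [0, -1, -3, 2.5, 0],
    [0, 0, -3, 2.5, 0],
    [0, 0, -3, 2.5, 0],
    [0, 0, -3, 2.5, 0],
    [0, 0, -3, 2.5, 0],
    [0, 0, -3, 2.5, 0],
    [0, 0, -3, 2.5, 0],
    [0, 0, -3, 2.5, 0],
    [0, 0, -3, 2.5, 0],
    [0, 0, -3, 2.5, 0],
    [0, 0, -3, 2.5, 0],
    [0, 0, -3, 2.5, 0],
    [0, 0, -3, 2.5, 0],
    [0, 0, -3, 2.5, 0],
    [0, 0, -3, 2.5, 0],
  ],
)

```text
time: 2.1
tool_pos: [0.4699, -0.1802, 0.2649]
ee_rot: [2.646, 1.57, 2.382]
wrist_force: [-0.0, 1.5, 0.4]
width: 0.0941
```

Request:
carry_out(
  targets=[
    [0, 0, 0, 0, 8.58],
    [0, 0, 0, 0, 8.58],
    [0, 0, 0, 0, 8.58],
    [0, 0, 0, 0, 8.58],
    [0, 0, 0, 0, 8.58],
    [0, 0, 0, 0, 8.58],
    [0, 0, 0, 0, 8.58],
    [0, 0, 0, 0, 8.58],
    [0, 0, 0, 0, 8.58],
    [0, 0, 0, 0, 8.58],
    [0, 0, 0, 0, 8.58],
    [0, 0, 0, 0, 8.58],
    [0, 0, 0, 0, 0],
    [0, 0, 0, 0, 0],
  ],
)

```text
time: 3.5
tool_pos: [0.4695, -0.1785, 0.265]
ee_rot: [-1.688, 1.57, 2.538]
wrist_force: [0.2, 0.0, 0.3]
width: 0.0938
```

```bash
python3 - <<'E'
from h import *
from scipy.spatial.transform import Rotation as R
w=snap('wrist','w1');o=robot.get_obs();M=R.from_euler('xyz',o['ee_rot']).as_matrix();print(o['time'],o['tool_pos'],np.round(M,3),o['wrist_force'],o['joint_positions'])
print(np.round(w['pose'],3),w['camera_matrix'],w['distortion'])
im=cv2.imread('pics/w1.png');cv2.imwrite('pics/w1b.png',cv2.resize(im,(800,600),interpolation=cv2.INTER_CUBIC))
E
```

```text
3.55 [ 0.46954761 -0.17858302  0.26513904] [[-0.001  0.884 -0.468]
 [ 0.    -0.468 -0.884]
 [-1.    -0.001 -0.   ]] [-0.38780477 -0.05147839 -0.21836337] [-4.76391333e-01 -2.28265413e-02  1.36677037e+00  7.06920055e-05
  1.79831969e+00  1.09782465e-02]
[[ 0.884  0.452  0.121  0.503]
 [-0.468  0.854  0.228 -0.112]
 [-0.    -0.258  0.966  0.445]
 [ 0.     0.     0.     1.   ]] [[353.90117238   0.         272.56515854]
 [  0.         353.90117238 213.59153936]
 [  0.           0.           1.        ]] [0.00884006 0.         0.         0.         0.        ]
```

View pics/w1b.png

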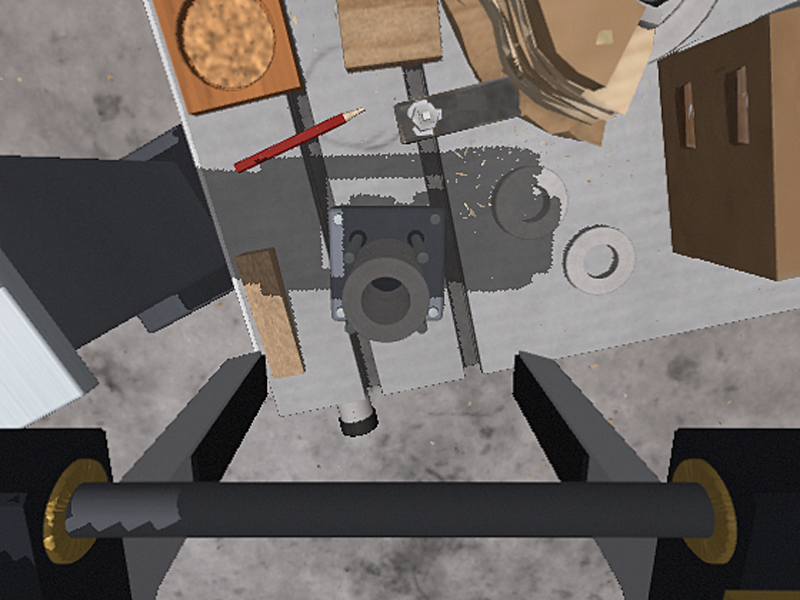

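The wrist view shows the magazine square with the jaws. The ring's top face is centred at about (386,298) in the enlarged picture, and the empty recess is at the top left, about (228,40).

```bash
python3 - <<'E'
from h import *
w=load('w1');k=1.42857
f=lambda u,z:onz(w,(u[0]/k,u[1]/k),z)
c=f((386.5,299),.148);print(c, f((347,298),.148)-f((427,298),.148),f((386,257),.148)-f((386,342),.148))
q=np.array([f(u,.03)[:2] for u in((330,208),(445,206))]);e=q[1]-q[0];print(np.degrees(np.arctan2(e[1],e[0])),np.hypot(*e))
for u in((344,236),(432,236)):print('rod',f(u,.127))
print('recess',f((228,40),.018))
d=c-[.46955,-.17858,0];print('ty',d@[.884,-.468,0]*100,'tz',d@[-.468,-.884,0]*100)
cv2.imwrite('pics/w1c.png',cv2.resize(cv2.imread('pics/w1.png')[130:250,210:350],(700,600),interpolation=cv2.INTER_CUBIC))
E
```

```text
[ 0.46654342 -0.17777013  0.148     ] [-0.04277869  0.0226622   0.        ] [0.02496595 0.04692135 0.        ]
-26.935806600171208 0.0928015472834376
rod [ 0.45951268 -0.1339382   0.127     ]
rod [ 0.50829822 -0.15978498  0.127     ]
recess [0.4391992  0.03037261 0.018     ]
ty -0.303683673895712 tz 0.06911501285088852
```

View pics/w1c.png

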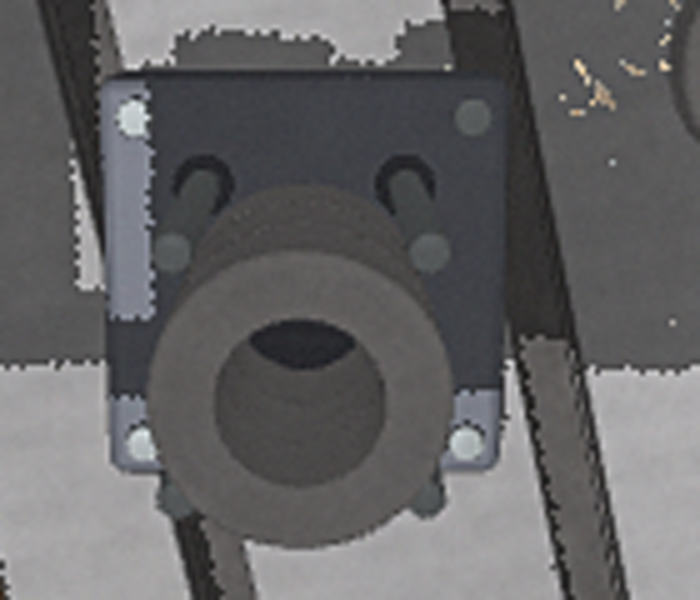

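Request:
carry_out(
  targets=[
    [0, 0, -0.3, 0.15, 0],
    [0, 3, 0, 0, 0],
    [0, 3, 0, 0, 0],
    [0, 3, 0, 0, 0],
    [0, 2, 0, 0, 0],
    [0, 1, 0, 0, 0],
    [0, 1, 0, 0, 0],
    [0, 0, 0, 0, 0],
    [0, 0, 0, 0, 0],
  ],
)

```text
time: 4.45
tool_pos: [0.4668, -0.1788, 0.1364]
ee_rot: [1.644, 1.569, -0.417]
wrist_force: [0.3, -0.9, 0.8]
width: 0.094
```

```bash
python3 - <<'E'
from h import *
w=snap('wrist','w2');o=robot.get_obs();print(o['time'],o['tool_pos'],o['wrist_force'])
im=cv2.imread('pics/w2.png');cv2.imwrite('pics/w2b.png',cv2.resize(im[150:420,100:460],(800,600),interpolation=cv2.INTER_CUBIC))
E
```

```text
4.5 [ 0.46701146 -0.17889152  0.13674833] [ 0.27527064 -0.04932139 -0.83816416]
```

View pics/w2b.png

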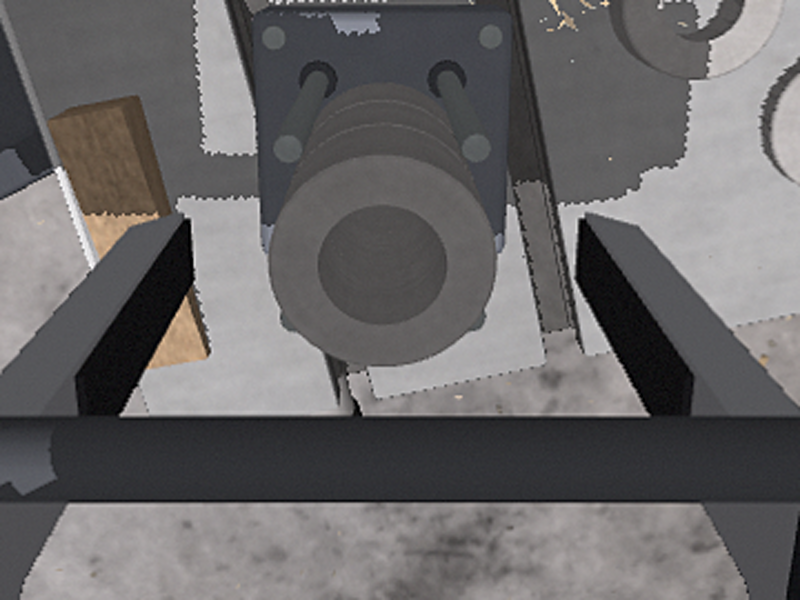

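The jaws straddle the ring evenly: the pads' inner edges are at 191 and 577, the ring's centre at (382.5,260). I'll check the fore-aft offset.

```bash
python3 - <<'E'
from h import *
w=load('w2')
p=(100+382.5/2.2222,150+260/2.2222)
c=onz(w,p,.148);d=c-[.46701,-.17889,0];print(c,'ty',d@[.884,-.468,0]*100,'tz',d@[-.468,-.884,0]*100)
print((proj(w,[.46701,-.17889,.13675])-[100,150])*2.2222)
a=onz(w,(100+270/2.2222,p[1]),.148)-onz(w,(100+496/2.2222,p[1]),.148);print(np.hypot(*a[:2]))
E
```

```text
[ 0.46625608 -0.17680937  0.148     ] ty -0.16401976232841306 tz -0.14864451864371683
[[389.1785173  247.04005437]]
0.052077018532822573
```

```bash
python3 - <<'E'
from h import *
for n,rows,xs in(('w2',range(258,272,2),(200,345)),('w1',range(206,214,1),(225,315))):
    s=load(n);im=cv2.cvtColor(np.array(s['image']),cv2.COLOR_RGB2GRAY).astype(int)
    for r in rows:
        d=np.diff(im[r,xs[0]:xs[1]]);i=np.where(abs(d)>25)[0]+xs[0]
        print(n,r,i.tolist())
E
```

```text
w2 258 [216, 217, 221, 322, 325, 326, 327, 334, 335, 336]
w2 260 [216, 217, 218, 220, 244, 322, 325, 326, 334, 335, 337]
w2 262 [217, 220, 243, 322, 325, 335, 336]
w2 264 [218, 220, 300, 323, 335, 336, 337]
w2 266 [219, 220, 300, 323, 336, 338]
w2 268 [220, 242, 300, 322, 323, 336, 337]
w2 270 [220, 242, 322, 323, 336, 337, 338]
w1 206 [230, 231, 286, 310, 312, 313]
w1 207 [230, 231, 252, 286, 310, 313]
w1 208 [230, 231, 286, 300, 301, 303, 304, 309, 310, 313]
w1 209 [230, 232, 233, 235, 236, 237, 286, 300, 309, 310, 313]
w1 210 [230, 231, 238, 300, 309, 310, 313]
w1 211 [230, 231, 238, 300, 309, 310]
w1 212 [230, 231, 238, 300, 309, 310]
w1 213 [230, 231, 238, 252, 300, 309, 311]
```

Request:
carry_out(
  targets=[
    [0, 0.5, 0, -0.1, 0],
    [0, 0.35, 0, 0, 0],
    [0, 0, 0, 0, 0],
    [1, 0, 0, 0, 0],
    [1, 0, 0, 0, 0],
    [1, 0, 0, 0, 0],
    [1, 0, 0, 0, 0],
    [1, 0, 0, 0, 0],
    [1, 0, 0, 0, 0],
    [1, 0, 0, 0, 0],
    [1, 0, 0, 0, 0],
  ],
)

```text
time: 5.6
tool_pos: [0.4669, -0.1777, 0.127]
ee_rot: [1.877, 1.57, -0.184]
wrist_force: [0.4, 0.9, -0.4]
width: 0.0528
```

Request:
carry_out(
  targets=[
    [1, 0, 0, 0, 0],
    [1, 0, 0, 0, 0],
    [1, -0.5, 0, 0, 0],
    [1, -1, 0, 0, 0],
    [1, -1, 0, 0, 0],
    [1, -1, 0, 0, 0],
    [1, -1, 0, 0, 0],
    [1, -1, 0, 0, 0],
    [1, -1, 0, 0, 0],
    [1, -1, 0, 0, 0],
    [1, 0, 0, 0, 0],
    [1, 0, 0, 0, 0],
  ],
)

```text
time: 6.8
tool_pos: [0.4669, -0.1777, 0.2021]
ee_rot: [1.774, 1.571, -0.287]
wrist_force: [0.2, -0.4, -2.1]
width: 0.0526
```

```bash
python3 - <<'E'
from h import *
w=snap('wrist','w3');s=snap('scene','s3');o=robot.get_obs();print(o['time'],o['tool_pos'],o['wrist_force'],o['width'])
a=cv2.imread('pics/w3.png')[150:390,160:400];b=cv2.imread('pics/s3.png')[130:290,270:430]
f=lambda x:cv2.resize(x,(400,400),interpolation=cv2.INTER_CUBIC)
cv2.imwrite('pics/c3.png',np.hstack([f(a),f(b)]))
E
```

```text
6.9 [ 0.46647042 -0.17751239  0.20127669] [-0.42589342  0.80251303 -3.02697896] 0.05263168204369426
```

View pics/c3.png

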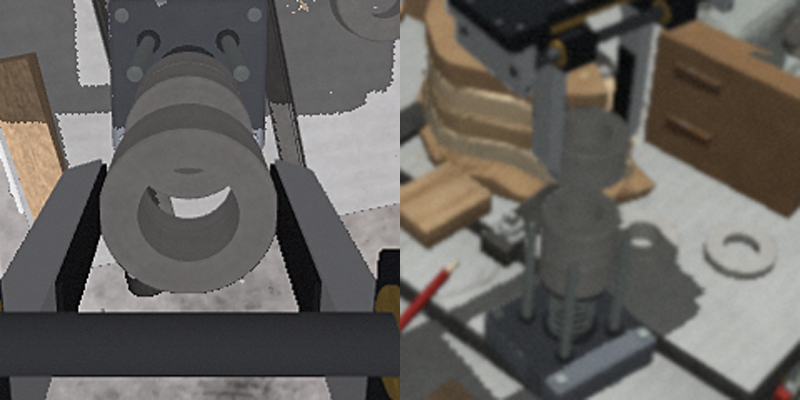

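The ring is held level between the pads, with about 3 N on the wrist. The two others have risen on the spring and are still between the rods. Next I carry it to the recess.

Request:
carry_out(
  targets=[
    [1, 0, -0.6, -0.86, 0],
    [1, 0, -1.22, -1.72, 0],
    [1, 0, -1.22, -1.72, 0],
    [1, 0, -1.22, -1.72, 0],
    [1, 0, -1.22, -1.72, 0],
    [1, 0, -1.22, -1.72, 0],
    [1, 0, -1.22, -1.72, 0],
    [1, 0, -1.22, -1.72, 0],
    [1, 0, -1.22, -1.72, 0],
    [1, 0, -1.22, -1.72, 0],
    [1, 0, -0.6, -0.86, 0],
    [1, 0, 0, 0, -6.75],
    [1, 0, 0, 0, -6.75],
    [1, 2, 0, 0, 0],
    [1, 3, 0, 0, 0],
    [1, 3, 0, 0, 0],
    [1, 2, 0, 0, 0],
    [1, 1, 0, 0, 0],
    [1, 0, 0, 0, 0],
    [1, 0, 0, 0, 0],
  ],
)

```text
time: 8.9
tool_pos: [0.4409, 0.0314, 0.0929]
ee_rot: [1.777, 1.569, -0.048]
wrist_force: [0.4, -0.7, -2.9]
width: 0.0527
```

```bash
python3 - <<'E'
from h import *
from scipy.spatial.transform import Rotation as R
w=snap('wrist','w4');s=snap('scene','s4');o=robot.get_obs();print(o['time'],o['tool_pos'],o['wrist_force'],o['width']);print(np.round(R.from_euler('xyz',o['ee_rot']).as_matrix(),3))
a=cv2.imread('pics/w4.png')[130:370,150:390];b=cv2.imread('pics/s4.png')[150:290,170:310]
f=lambda x:cv2.resize(x,(400,400),interpolation=cv2.INTER_CUBIC)
cv2.imwrite('pics/c4.png',np.hstack([f(a),f(b)]))
print('recess rim centre proj in crop',(proj(w,[.4393,.031,.018])-[150,130])/.6,(proj(s,[.4393,.031,.018])-[170,150])/.35+[400,0])
E
```

```text
9.0 [0.44148978 0.03134331 0.09364192] [ 0.25372052  0.33429617 -3.018556  ] 0.05259320118624131
[[ 0.003  0.968 -0.252]
 [-0.    -0.252 -0.968]
 [-1.     0.003 -0.001]]
recess rim centre proj in crop [[203.39246319 156.03085748]] [[591.42755694 243.37233681]]
```

View pics/c4.png

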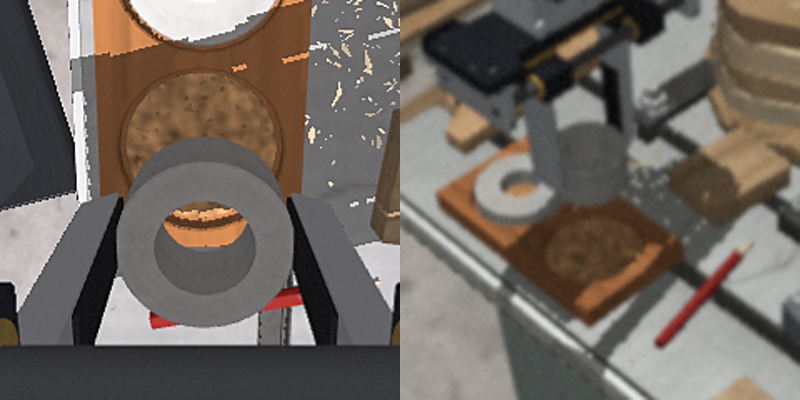

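Request:
carry_out(
  targets=[
    [1, 0.5, -0.24, -0.14, 0],
    [1, 1.5, 0, 0, 0],
    [1, 1.5, 0, 0, 0],
    [1, 1.2, 0, 0, 0],
    [1, 0.8, 0, 0, 0],
    [1, 0.4, 0, 0, 0],
    [1, 0.1, 0, 0, 0],
    [1, 0, 0, 0, 0],
    [1, 0, 0, 0, 0],
  ],
)

```text
time: 9.9
tool_pos: [0.4389, 0.0334, 0.0326]
ee_rot: [1.862, 1.569, 0.037]
wrist_force: [-0.2, 0.0, -2.6]
width: 0.0528
```

```bash
python3 - <<'E'
from h import *
w=snap('wrist','w5');s=snap('scene','s5');o=robot.get_obs();print(o['time'],o['tool_pos'],o['wrist_force'],o['width'])
a=cv2.imread('pics/w5.png')[130:370,150:390];b=cv2.imread('pics/s5.png')[180:280,190:290]
f=lambda x:cv2.resize(x,(400,400),interpolation=cv2.INTER_CUBIC)
cv2.imwrite('pics/c5.png',np.hstack([f(a),f(b)]))
E
```

```text
10.0 [0.4388102  0.03337362 0.03255955] [ 0.32844031 -0.35472903 -2.77993267] 0.052700930460052885
```

View pics/c5.png

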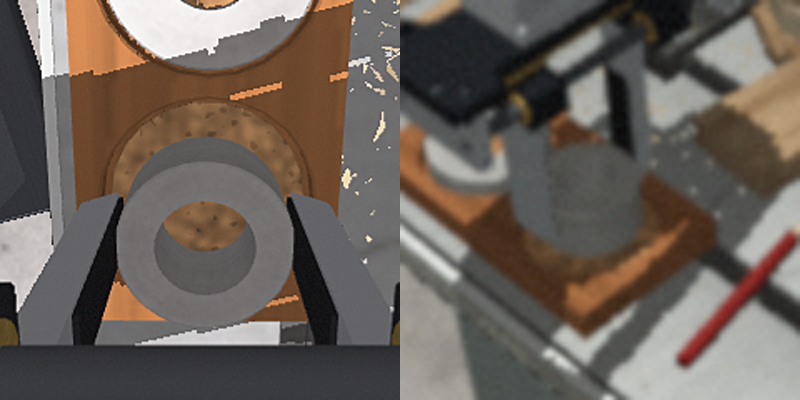

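```bash
python3 - <<'E'
from h import *
w=load('w5');t=np.linspace(0,6.28,90);C=np.c_[np.cos(t),np.sin(t),0*t]
for c in([.439,.031],[.439,.033],[.440,.035]):
    p=(proj(w,C*.037+[*c,.018])-[150,130])/.6;print(c,p.min(0),p.max(0))
for h in(.0125,.016,.018,.021):
    p=(proj(w,C*.027+[.4388,.0334,.03256+h])-[150,130])/.6;print('ring',h,p.min(0),p.max(0))
E
```

```text
[0.439, 0.031] [104.48906367 105.8608926 ] [314.95100063 303.03107773]
[0.439, 0.033] [102.80763796 100.19515428] [313.77819143 298.31025499]
[0.44, 0.035] [103.86090637  93.75560544] [315.40254962 292.94617641]
ring 0.0125 [120.00965329 150.18613771] [296.21870003 313.26588185]
ring 0.016 [118.42156253 153.52293661] [297.99884713 319.35165559]
ring 0.018 [117.48644967 155.48976766] [299.04700358 322.93092534]
ring 0.021 [116.04429327 158.52601725] [300.66343414 328.44487759]
```

Request:
carry_out(
  targets=[
    [1, 0.3, 0, -0.2, 0],
    [1, 0.2, 0, 0, 0],
    [1, 0.1, 0, 0, 0],
    [1, 0, 0, 0, 0],
  ],
)

```text
time: 10.4
tool_pos: [0.4385, 0.0354, 0.0256]
ee_rot: [-1.422, 1.57, 3.036]
wrist_force: [1.0, -0.1, -3.6]
width: 0.0525
```

Request:
carry_out(
  targets=[
    [1, 0.1, 0, 0, 0],
    [1, 0, 0, 0, 0],
    [1, 0, 0, 0, 0],
  ],
)

```text
time: 10.7
tool_pos: [0.4388, 0.0353, 0.025]
ee_rot: [-2.418, 1.571, 2.04]
wrist_force: [0.4, -0.1, -3.5]
width: 0.0529
```

Request:
carry_out(
  targets=[
    [1, 0.1, 0, 0, 0],
    [1, 0, 0, 0, 0],
    [1, 0, 0, 0, 0],
  ],
)

```text
time: 11.0
tool_pos: [0.4388, 0.0353, 0.0239]
ee_rot: [-2.757, 1.571, 1.701]
wrist_force: [-0.2, -0.1, -3.2]
width: 0.0532
```

Request:
carry_out(
  targets=[
    [1, 0.1, 0, 0, 0],
    [1, 0, 0, 0, 0],
    [1, 0, 0, 0, 0],
  ],
)

```text
time: 11.3
tool_pos: [0.4388, 0.0353, 0.0229]
ee_rot: [-2.413, 1.571, 2.045]
wrist_force: [-0.3, -0.0, -4.1]
width: 0.0528
```

Request:
carry_out(
  targets=[
    [1, 0.1, 0, 0, 0],
    [1, 0, 0, 0, 0],
    [1, 0, 0, 0, 0],
  ],
)

```text
time: 11.6
tool_pos: [0.4389, 0.0353, 0.022]
ee_rot: [2.072, 1.57, 0.247]
wrist_force: [-0.2, 0.2, -2.9]
width: 0.0524
```

Request:
carry_out(
  targets=[
    [1, 0.05, 0, 0, 0],
    [1, 0, 0, 0, 0],
    [1, 0, 0, 0, 0],
  ],
)

```text
time: 11.9
tool_pos: [0.4389, 0.0353, 0.022]
ee_rot: [1.818, 1.57, -0.007]
wrist_force: [-1.6, 0.0, 2.7]
width: 0.0527
```

Request:
carry_out(
  targets=[
    [1, 0.05, 0, 0, 0],
    [1, 0, 0, 0, 0],
    [1, 0, 0, 0, 0],
  ],
)

```text
time: 12.2
tool_pos: [0.439, 0.0353, 0.022]
ee_rot: [1.998, 1.57, 0.173]
wrist_force: [-1.7, 0.1, 5.9]
width: 0.0528
```

Request:
carry_out(
  targets=[
    [1, 0.05, 0, 0, 0],
    [1, 0, 0, 0, 0],
    [1, 0, 0, 0, 0],
  ],
)

```text
time: 12.5
tool_pos: [0.439, 0.0353, 0.022]
ee_rot: [1.843, 1.57, 0.018]
wrist_force: [-4.8, 0.4, 8.2]
width: 0.0525
```

```bash
python3 - <<'E'
from h import *
w=snap('wrist','w6');s=snap('scene','s6');o=robot.get_obs();print(o['time'],o['tool_pos'],o['wrist_force'],o['width'])
a=cv2.imread('pics/w6.png')[130:370,150:390];b=cv2.imread('pics/s6.png')[190:270,200:280]
f=lambda x:cv2.resize(x,(400,400),interpolation=cv2.INTER_CUBIC)
cv2.imwrite('pics/c6.png',np.hstack([f(a),f(b)]))
E
```

```text
12.6 [0.43897873 0.03535081 0.02199537] [-4.32817619  1.36194325  8.36044177] 0.05258350066093362
```

View pics/c6.png

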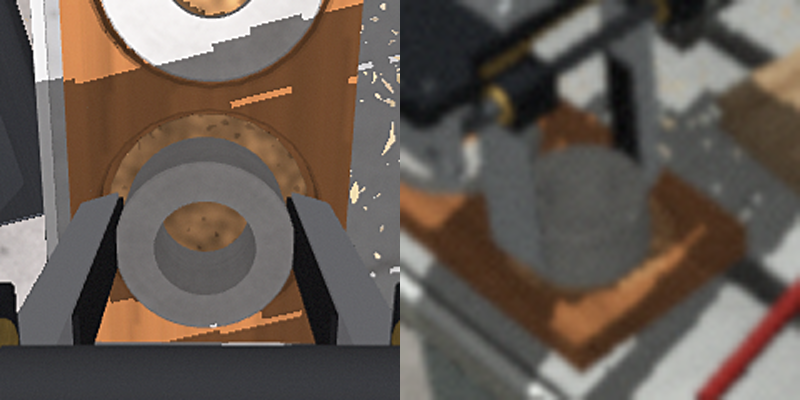

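Contact came at tip z = 22 mm, so the ring's underside is 12 mm lower, at 10 mm. That is the cork floor, and the wrist view shows the ring inside the recess clear of its rim. I'll ease off the force, part the jaws a little and lift away.

Request:
carry_out(
  targets=[
    [1, -0.1, 0, 0, 0],
    [1, 0, 0, 0, 0],
    [0.4, 0, 0, 0, 0],
    [0.3, 0, 0, 0, 0],
    [0.25, 0, 0, 0, 0],
    [0.25, 0, 0, 0, 0],
    [0.25, 0, 0, 0, 0],
    [0.25, -0.5, 0, 0, 0],
    [0.25, -1, 0, 0, 0],
    [0.25, -2, 0, 0, 0],
    [0.25, -3, 0, 0, 0],
    [0.25, -3, 0, 0, 0],
    [0.25, -3, 0, 0, 0],
    [0.25, -3, 0, 0, 0],
    [0.25, -2, 0, 0, 0],
    [0.25, 0, 0, 0, 0],
    [0.25, 0, 0, 0, 0],
  ],
)

```text
time: 14.3
tool_pos: [0.4389, 0.0353, 0.1968]
ee_rot: [1.823, 1.57, -0.003]
wrist_force: [-0.7, 0.7, -0.5]
width: 0.0703
```

```bash
python3 - <<'E'
from h import *
w=snap('wrist','w7');s=snap('scene','s7');o=robot.get_obs();print(o['time'],o['tool_pos'],o['wrist_force'],o['width'])
a=cv2.imread('pics/w7.png')[100:400,120:420];b=cv2.imread('pics/s7.png')[180:300,210:390]
cv2.imwrite('pics/c7.png',np.hstack([cv2.resize(a,(350,350)),cv2.resize(b,(450,350),interpolation=cv2.INTER_CUBIC)]))
E
```

```text
14.4 [0.43797041 0.03534537 0.19499667] [-0.35492849  0.63472485 -1.0089135 ] 0.07044992329996669
```

View pics/c7.png

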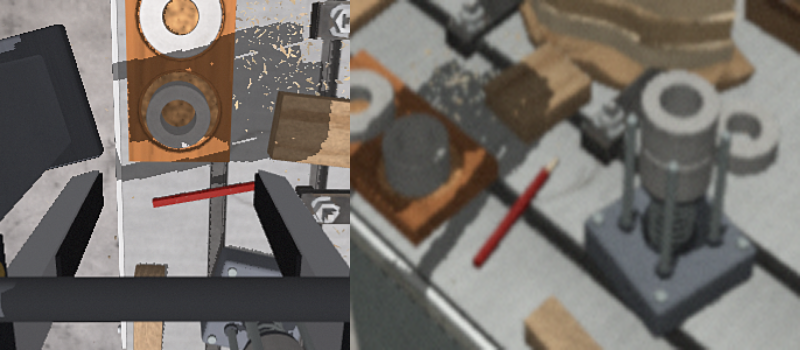

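```bash
python3 -c "
from bench import robot
robot.close_job()"
```

```text
the job is handed in; nothing more can be done
```

I took the top ring out of the magazine, lowered it into the board's empty recess until it touched the cork, let go, lifted the gripper clear and handed the job in at about 14.4 s.

**Ring in the recess:** contact came with the fingertips 22 mm above the table. The last pictures show the ring sitting flat and roughly central inside the rim, with the gripper clear of it.

**Magazine:** the two remaining rings are still between the rods, and the spring has lifted the next one to the top. I judged this from the picture and did not measure its height.

**Forces:** the highest wrist-force readings were about 10 N, at the set-down. With the gripper clear they were back to about 1 N, which is sensor noise.

**Readings that disagreed:**
- The cameras put the magazine's top ring about 2–6 mm lower than its stated height. At contact the ring's underside was 12 mm below the fingertips, against 9 mm from the stated height, so it did sit about 3 mm low or in the grip.
- The finger opening on the ring read 52.6 mm, against its stated 54 mm diameter.

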